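# Clip the bench drivers back into their tool drawer

### The arm

A 7-joint arm with a two-finger parallel gripper is mounted at the origin on the work surface. World frame = base frame: x ahead of the robot, y to its left, z up, the work surface at z = 0. Lengths are in m, angles in rad, forces in N, time in s.
With the tool pointing down it reaches from about 0.35 to 0.9 m from the base axis. Payload 8.1 kg.
Tool frame: the origin (TCP) lies at the centre of the arm's flange, where the gripper is bolted on; the fingertips stand 178 mm ahead of it and the grasp point (between the pads) lies 159 mm ahead of it; z points along the fingers, y is the line along which they close (so a half turn about z gives the same grasp; the last joint's range is limited). The gripper opens to 92 mm and grips with 3 to 60 N. Pads are 19 mm wide; open, the fingers measure 130 mm over their backs; the gripper's body (75 mm by 190 mm) begins 47 mm behind the grasp point.
Start: joints at [-1.258, 0.434, 0.025, 1.573, -0.012, 1.134, -0.075], TCP at [0.252, 0.572, 0.405] pointing down, gripper open.
Joint ranges: [-2.62, 2.62], [-0.44, 2.09], [-1.27, 1.32], [0.08, 2.57], [-1.32, 4.46], [0.12, 2], [-2.74, 2.74]. Speed limits (rad/s): [2.22, 2.22, 3.01, 3.01, 3.14, 3.14, 3.14].

### API

Orientations are given as a rotation vector (axis times angle).
In Python, from cell import arm gives the robot as it stands. The module is installed in compiled form; this text tells all that it offers.
- The arm moves only by the shell command python3 -m inch 'ROWS' [FORCE]. ROWS is text: rows parted by semicolons, each of 5 numbers parted by spaces: the shift along the tool's x, y, z in m, then the turn about the tool's z in rad, then the finger opening in m, from 0 to 0.0918. In form: x y z roll fingers; .... A call has 1 to 5 rows; each row is the pose to reach, as a shift and turn from the pose commanded when the call began, along the tool's axes at that moment; what a row does not reach only later rows make up. A row lasts 1/10 s, in which the tool goes at most 50 mm and 8.59 degrees, less where a joint would pass 70% of its speed; a pose out of reach is approached as far as the arm can. A call with a gripper value outside its range is refused whole. The fingers move at their own pace and stop on an object; FORCE is the grip in N (left out, the last holds). Time passes only in rows, so rows that repeat a pose let the fingers close. It gives the time, the measured TCP pose, the force, the opening and the grip force at its end, in the units of the state.
- arm.observe(): the state, without advancing time (a new reading comes with each control period).
- arm.get_image(name): name is "side" or "top"; returns the picture (400x640x3 uint8, red, green, blue); there is no depth.
- arm.get_calibration(name): a dict with "intrinsics" (3x3 intrinsics, pixels), "pose" (4x4, takes a point from camera to world coordinates). Camera axes: x right, y up, looking along -z (the intrinsics and any distortion apply to the point x, -y, -z); pixel columns grow to the right and rows downward; lengths in m; the calibration is good to about 2 mm. A picture is of the moment at which its call begins. get_calibration takes no time and is no camera call.
- arm.sign_off(): hands the job in; it is judged then, once.
Trained networks look in the newest picture that a camera, given by its name, has taken for a name from the list of things; names that differ only in an ending like _2 or _b are one class to them, and where a whole thing is asked for, a point or a joint stands for the part that bears it (a point fixed in the world has none). Each returns a list of dicts, best first, with "conf" (0 to 1); they miss things now and then, are a little off and sometimes report something else, mostly with a low value. They report only what shows in the picture. A call takes as long as a camera call. They do not tell look-alikes from the thing itself.
- arm.look_for(camera, query): "point" ([row, column] in pixels, amid what is visible of it).
- arm.silhouettes(camera, query): "region" (400x640 bool, what is visible of it) and "point" ([row, column] in pixels, amid what is visible of it).
- arm.place_of(camera, query): "point" ([row, column] in pixels: a listed point, or the origin of a listed thing).
The state is a dict: "clock": time; "joints": joint angles; "dq": joint speeds; "joint_efforts": joint torques, N m; "position": TCP position; "ee_rot": TCP orientation; "force": force on the tool from outside, world axes, zero at the start; "ft_torque": the same for the moment, N m; "width": opening from 0.0 (shut) to 1.0 (fully open); "gripper_force": force on a finger pad.
Only numpy, scipy, OpenCV 4.12 (cv2) and the standard library are available. Lean on these libraries where they do the work, as an engineer would, in place of code of your own. Each camera call takes 0.05 s, during which the arm holds its last target. There are 200 camera calls.

### The job

The repair is done, so put the three hand drivers lying on the bench back in the open drawer: press each one down into the pair of spring clips sized for its handle, handle at the drawer's front and shaft towards the back, until it snaps fully home in both clips. Once all three are clipped in, push the drawer fully shut. Leave the other things on the bench where they are.

Things in the scene. Friction and masses are not known exactly. Their poses are not given: they have to be found in the camera images.
- driver_large: The thickest of 3 loose drivers, about 140 g: black handle, round 30 mm grip 92 mm long, with a 9 mm hexagonal collar (35 mm across flats) at both ends, on which it lies level. Origin: on its axis, mid handle, 17.5 mm above the bench at the start. x axis: handle to tip; handle from x -55 to 55 mm, then a 8 mm steel shaft to x 120 with a plain flat blade.
- tip_large (a point): Tip of the shaft of the driver with the 30 mm grip, 120 mm along x from that driver's origin.
- clips_large (a point): Where the origin of driver_large lies once home in its own pair of clips (for the 30 mm grip): 15 mm above the rail tops, 27 mm above the drawer floor. Axes as the drawer: x level, from the drawer's front to its back, the way the shaft must point; z up. The pair's clips stand at x -30 and +30 mm; lips reach 20 mm above this point.
- driver_medium: The middle of 3 loose drivers, about 100 g: black handle, round 24 mm grip 92 mm long, with a 9 mm hexagonal collar (29 mm across flats) at both ends, on which it lies level. Origin: on its axis, mid handle, 14.5 mm above the bench at the start. x axis: handle to tip; handle from x -55 to 55 mm, then a 8 mm steel shaft to x 120 with a hexagon-nut socket end, 13 mm in diameter and 20 mm long.
- tip_medium (a point): Tip of the shaft of the driver with the 24 mm grip, 120 mm along x from that driver's origin.
- clips_medium (a point): Where the origin of driver_medium lies once home in its own pair of clips (for the 24 mm grip): 12 mm above the rail tops, 24 mm above the drawer floor. Axes as the drawer: x level, from the drawer's front to its back, the way the shaft must point; z up. The pair's clips stand at x -30 and +30 mm; lips reach 19 mm above this point.
- driver_slim: The thinnest of 3 loose drivers, about 70 g: black handle, round 18 mm grip 92 mm long, with a 9 mm hexagonal collar (23 mm across flats) at both ends, on which it lies level. Origin: on its axis, mid handle, 11.5 mm above the bench at the start. x axis: handle to tip; handle from x -55 to 55 mm, then a 6 mm steel shaft to x 120 with a plain thin rod end.
- tip_slim (a point): Tip of the shaft of the driver with the 18 mm grip, 120 mm along x from that driver's origin.
- clips_slim (a point): Where the origin of driver_slim lies once home in its own pair of clips (for the 18 mm grip): 9 mm above the rail tops, 21 mm above the drawer floor. Axes as the drawer: x level, from the drawer's front to its back, the way the shaft must point; z up. The pair's clips stand at x -30 and +30 mm; lips reach 18 mm above this point.
- rail_front (a point): Middle of the top of the front of two 16 mm aluminium cross rails, 12 mm above the drawer floor, 44 mm apart with the handle free for fingers between them. Each clip: two sprung steel jaws 9 mm wide, open upward; the grip is pushed straight down between flared lips past a neck (about 9 to 13 N per tool), then the jaws close over it and it rests on the rails. Laid on the lips only it stays 15 to 20 mm too high.
- drawer (a joint): How far the drawer is pushed in, in m: 0 fully out, 0.22 fully shut. It slides level along its x axis, out towards the robot, stays where it is left, takes 3 to 5 N to move; no latch. Seen from the robot its clip pairs are: for the 30 mm grip left (+y 85 mm), 24 mm grip in the middle, 18 mm grip right (-y 85 mm).
- drawer_pull (a point): Middle of the robot-side face of the aluminium pull lip at the top of the drawer front, 65 mm above the bench; axes as clips_large. Push along +x to shut. The drawer front is 340 mm wide, from 10 to 74 mm above the bench, its outer face 12 mm behind this point; the inside starts 24 mm behind it: side walls to 46 mm, floor 14 mm above the bench; the clip pairs' points lie 92 mm behind it.
- tool_unit: Grey steel one-drawer unit, fixed: 344 mm wide, 275 mm deep, 86 mm high. Origin: on the bench under the middle of its front edge; x axis along its depth, away from the robot; the drawer opens along -x. drawer_pull is 24 mm before its front edge when shut.
- dish: Blue plastic parts dish, 124 mm across, 34 mm high, loose, standing on the bench beyond the drivers; bystander. Origin: middle of its underside.
- meter: Yellow hand meter, 165 x 82 x 38 mm, lying loose left of the drawer; bystander. Origin: middle of its underside.
Mind the look-alikes: they are no part of the job. Leave any blue look-alike of the driver_large alone. Leave any purple look-alike of the driver_slim alone.

How it is judged:
By the outcome, as a careful person would: the job done as asked, in the order asked, and still so for the second after the job is handed in, with the robot touching nothing.
It also fails if it takes over 72 s, if anything falls off the work surface, if the arm or the gripper's body presses on something with over 40 N, if the wrist force passes 120 N, or if a joint passes its speed limit or range.

## Working session

There is one attempt and no reset: what is moved stays moved. The work goes in short steps, Python scripts to look and compute and a shell command to move; the robot and the scene stay as the last step left them, time stands still between calls to the robot, and variables do not carry over. Pictures are saved under pics/ and viewed, at most 10 in all, crops included, and the job is handed in when it is done.

```bash
mkdir -p pics; python3 - <<'E'
from cell import arm
import cv2,numpy as np
np.set_printoptions(precision=4,suppress=True)
for c in("side","top"):
    im=arm.get_image(c); cv2.imwrite(f"pics/{c}0.png",im[:,:,::-1])
    k=arm.get_calibration(c); print(c,k["intrinsics"],k["pose"],[x for x in k if x not in("intrinsics","pose")])
    for q in "driver_large driver_medium driver_slim tip_large tip_medium tip_slim clips_large clips_medium clips_slim drawer_pull rail_front tool_unit".split():
        print(q,[(np.round(d["point"]).tolist(),round(d["conf"],2)) for d in arm.place_of(c,q)][:4])
s=arm.observe();print(s)
E
```

```text
side [[363.3108   0.     322.8475]
 [  0.     363.3108 204.3543]
 [  0.       0.       1.    ]] [[ 0.9685  0.1906 -0.16    0.366 ]
 [-0.2488  0.7541 -0.6078 -0.8158]
 [ 0.0048  0.6285  0.7778  1.0787]
 [ 0.      0.      0.      1.    ]] []
driver_large [([306.0, 312.0], 0.95), ([360.0, 316.0], 0.89)]
driver_medium [([243.0, 303.0], 0.57)]
driver_slim [([300.0, 396.0], 0.69), ([271.0, 320.0], 0.56)]
tip_large []
tip_medium [([242.0, 338.0], 0.61), ([271.0, 322.0], 0.38)]
tip_slim [([331.0, 374.0], 0.77), ([258.0, 355.0], 0.49)]
clips_large [([162.0, 304.0], 0.93), ([260.0, 354.0], 0.53)]
clips_medium [([180.0, 312.0], 0.66), ([241.0, 379.0], 0.4)]
clips_slim [([199.0, 322.0], 0.69)]
drawer_pull [([186.0, 289.0], 0.92), ([244.0, 301.0], 0.39)]
rail_front [([182.0, 305.0], 0.81), ([195.0, 320.0], 0.23), ([182.0, 289.0], 0.21)]
tool_unit [([174.0, 346.0], 0.69)]
top [[379.7934   0.     319.809 ]
 [  0.     379.7934 192.823 ]
 [  0.       0.       1.    ]] [[ 0.0123  0.9917 -0.1277  0.4225]
 [-0.9994  0.0162  0.0295 -0.0009]
 [ 0.0314  0.1273  0.9914  1.161 ]
 [ 0.      0.      0.      1.
[... 517 characters left out ...]
0], 0.7), ([193.0, 234.0], 0.64), ([223.0, 349.0], 0.19)]
drawer_pull [([221.0, 267.0], 0.85), ([186.0, 289.0], 0.19)]
rail_front [([201.0, 264.0], 0.97)]
tool_unit [([150.0, 259.0], 0.82)]
{'clock': 1.3, 'joints': array([-1.2576,  0.4345,  0.025 ,  1.5732, -0.0116,  1.134 , -0.0751]), 'dq': array([ 0.001 , -0.0001, -0.001 , -0.0011, -0.0011,  0.0003,  0.0023]), 'joint_efforts': array([ -0.0002, -66.7673,   0.9838, -31.4805,  -0.0607,   0.0328,
         0.    ]), 'position': array([0.2525, 0.5717, 0.4047]), 'ee_rot': array([0.6486, 3.0739, 0.    ]), 'force': array([ 0.3421,  0.0306, -0.0322]), 'ft_torque': array([-0.0019,  0.0312,  0.022 ]), 'gripper_force': 0.0, 'width': 1.0013671602287808}
```

```bash
python3 -c "
import cv2
a=cv2.imread('pics/top0.png')[110:310,120:560];cv2.imwrite('pics/top0c.png',cv2.resize(a,(792,360),interpolation=cv2.INTER_CUBIC))"
```

```text
(no output)
```

View pics/top0c.png

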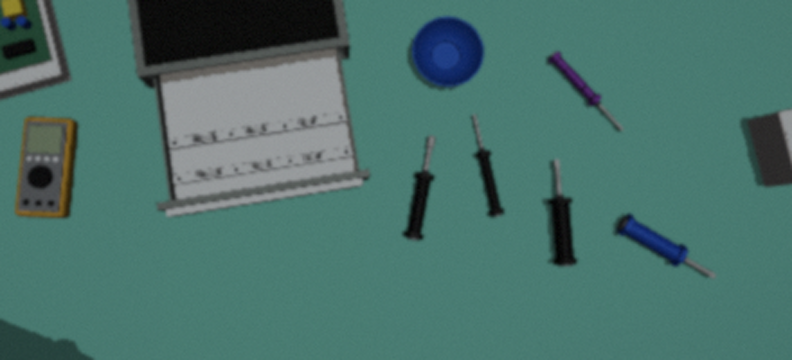

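View pics/side0.png

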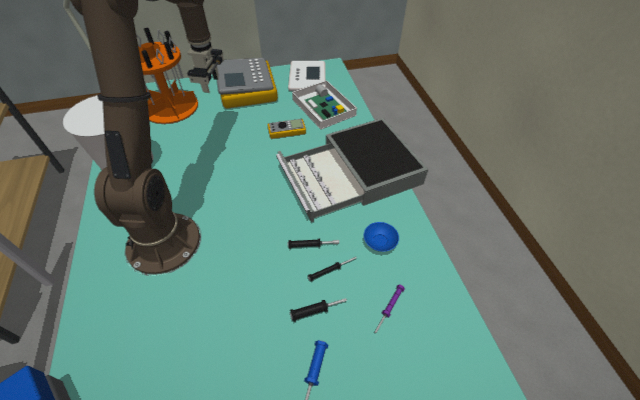

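```bash
cat > h.py <<'E'
from cell import arm
import cv2,numpy as np
from scipy.optimize import least_squares
from scipy.spatial.transform import Rotation as R
np.set_printoptions(precision=4,suppress=True)
CAL={c:arm.get_calibration(c) for c in("side","top")}
def proj(c,P):
    T=np.linalg.inv(CAL[c]["pose"]); p=(T[:3,:3]@np.atleast_2d(P).T).T+T[:3,3]
    q=p*[1,-1,-1]; u=(CAL[c]["intrinsics"]@q.T).T; return (u[:,:2]/u[:,2:])[:,::-1]  # row,col
def back(c,rc,z):
    rc=np.atleast_2d(rc).astype(float); K=CAL[c]["intrinsics"];T=CAL[c]["pose"]
    d=np.c_[rc[:,1],rc[:,0],np.ones(len(rc))]@np.linalg.inv(K).T*[1,-1,-1]@T[:3,:3].T
    return T[:3,3]+d*((z-T[2,3])/d[:,2])[:,None]
DP={"drawer_pull":(0,0,.065),"clips_large":(.092,.085,.041),"clips_medium":(.092,0,.038),"clips_slim":(.092,-.085,.035),"rail_front":(.062,0,.026)}
def drv(p,P):
    c,s=np.cos(p[2]),np.sin(p[2]); return np.array([p[0]+c*P[0]-s*P[1],p[1]+s*P[0]+c*P[1],P[2]])
E
python3 - <<'E'
from h import *
for c in CAL: arm.get_image(c)
obs=[]
for c in CAL:
    for q in DP:
        r=arm.place_of(c,q)
        if r: obs.append((c,q,np.array(r[0]["point"])))
def f(p,cs): return np.concatenate([(proj(c,drv(p,DP[q]))[0]-o) for c,q,o in obs if c in cs])
for cs in(("top",),("side",),("top","side")):
    r=least_squares(f,[.5,.13,.0],args=(cs,),loss="soft_l1"); print(cs,r.x); print(r.fun.reshape(-1,2).round(1).tolist())
for q,z in(("large",.0175),("medium",.0145),("slim",.0115)):
  for c in CAL:
    for n in("driver_","tip_"):
        for d in arm.place_of(c,n+q)[:3]: print(c,n+q,round(d["conf"],2),back(c,d["point"],z)[0])
    for d in arm.silhouettes(c,"driver_"+q)[:3]:
        g=d["region"]; im=cv2.imread(f"pics/{c}0.png"); g=g&(im.max(2)<75)
        if g.sum()<30: print("x");continue
        X=back(c,np.argwhere(g),z)[:,:2]; m=X.mean(0); w,v=np.linalg.eigh(np.cov((X-m).T)); t=(X-m)@v[:,1]
        print("  sil",c,q,round(d["conf"],2),m+v[:,1]*(t.max()+t.min())/2,m,"len",np.ptp(t),"ang",np.arctan2(v[1,1],v[0,1]))
E
```

```text
('top',) [0.4765 0.1194 0.1773]
[[-0.3, -0.2], [0.4, -2.5], [1.4, 0.9], [-0.3, 2.7], [-0.8, -0.5]]
('side',) [0.4801 0.1145 0.1714]
[[-0.3, -1.7], [2.0, 1.8], [-1.5, 2.3], [0.2, -2.3]]
('top', 'side') [0.4767 0.1186 0.1742]
[[-0.9, -2.8], [1.4, 0.7], [-2.2, 1.2], [-0.4, -3.3], [-0.4, 0.0], [0.2, -2.1], [1.4, 1.3], [-0.2, 3.1], [-0.9, -0.1]]
side driver_large 0.67 [ 0.4277 -0.532   0.0175]
side driver_large 0.58 [ 0.4403 -0.378   0.0175]
side tip_large 0.83 [ 0.5593 -0.3711  0.0175]
side tip_large 0.37 [ 0.5112 -0.2495  0.0175]
x
  sil side large 0.81 [ 0.4412 -0.3768] [ 0.4407 -0.3769] len 0.11542230411719975 ang -3.074049809885888
top driver_large 0.87 [ 0.4347 -0.3818  0.0175]
top driver_large 0.82 [ 0.4184 -0.5218  0.0175]
top tip_large 0.83 [ 0.5641 -0.3757  0.0175]
top tip_large 0.78 [ 0.3707 -0.6345  0.0175]
  sil top large 0.77 [ 0.4566 -0.373 ] [ 0.4413 -0.3738] len 0.15075791411232625 ang -3.0909286953832877
  sil top large 0.71 [ 0.4096 -0.5355] [ 0.4244 -0.5126] len 0.15492542958297578 ang 0.9959878164918752
side driver_medium 0.78 [ 0.4702 -0.132   0.0145]
side tip_medium
[... 453 characters left out ...]
331 -0.1799  0.0115]
side tip_slim 0.62 [ 0.6377 -0.2299  0.0115]
x
  sil side slim 0.61 [ 0.5213 -0.2558] [ 0.519  -0.2563] len 0.11471651912456421 ang -2.9254968102723913
  sil side slim 0.39 [0.5042 0.5133] [0.5152 0.5175] len 0.07053754699320243 ang -2.774292984442845
top driver_slim 0.63 [ 0.5262 -0.2533  0.0115]
top driver_slim 0.58 [ 0.7161 -0.4131  0.0115]
top tip_slim 0.8 [ 0.6321 -0.2272  0.0115]
top tip_slim 0.78 [ 0.6097 -0.4874  0.0115]
top tip_slim 0.72 [ 0.5581 -0.3669  0.0115]
  sil top slim 0.7 [ 0.5205 -0.2535] [ 0.5188 -0.2539] len 0.1158590395174722 ang -2.920894557444969
  sil top slim 0.6 [ 0.6892 -0.4099] [ 0.6879 -0.4111] len 0.13375593631234226 ang -2.391822785546825
```

```bash
python3 - <<'E'
from h import *
obs=[]
for k in range(3):
  for c in CAL:
    im=arm.get_image(c); 
    if k==0: I=im if c=="top" else None; 
    if c=="top": I=im
    else: S=im
    for q in DP:
        r=arm.place_of(c,q)
        if r and np.hypot(*(np.array(r[0]["point"])-proj(c,drv([.4767,.1186,.174],DP[q]))[0]))<12: obs.append((c,q,np.array(r[0]["point"])))
def f(p,cs): return np.concatenate([(proj(c,drv(p,DP[q]))[0]-o) for c,q,o in obs if c in cs])
for cs in(("top",),("side",),("top","side")):
    r=least_squares(f,[.5,.13,.0],args=(cs,),loss="soft_l1"); print(cs,r.x)
p=r.x
def draw(I,c,r0,c0,h,w,s,name):
    a=cv2.resize(I[r0:r0+h,c0:c0+w,::-1],None,fx=s,fy=s,interpolation=cv2.INTER_CUBIC)
    pt=lambda P:tuple(int(v) for v in ((proj(c,drv(p,P))[0]-[r0,c0]+.5)*s)[::-1])
    for A,B in [((0,-.17,.065),(0,.17,.065)),((.024,-.17,.074),(.024,.17,.074)),((.054,-.16,.026),(.054,.16,.026)),((.114,-.16,.026),(.114,.16,.026))]: cv2.line(a,pt(A),pt(B),(0,0,255),1)
    for n,(x,y,z) in DP.items():
        cv2.circle(a,pt((x,y,z)),3,(0,255,0),1)
        if n[:5]=="clips":
            for dx in(-.03,.03): cv2.drawMarker(a,pt((x+dx,y,z)),(255,0,0),cv2.MARKER_CROSS,9)
    cv2.imwrite(name,a)
draw(I,"top",140,195,95,130,6,"pics/ov_top.png")
cv2.imwrite("pics/top1.png",I[:,:,::-1]);cv2.imwrite("pics/side1.png",S[:,:,::-1])
draw(S,"side",130,270,95,130,6,"pics/ov_side.png")
print(arm.observe()["clock"])
E
```

```text
('top',) [0.4802 0.1168 0.1777]
('side',) [0.4798 0.1164 0.1278]
('top', 'side') [0.4801 0.117  0.1656]
4.6
```

View pics/ov_top.png

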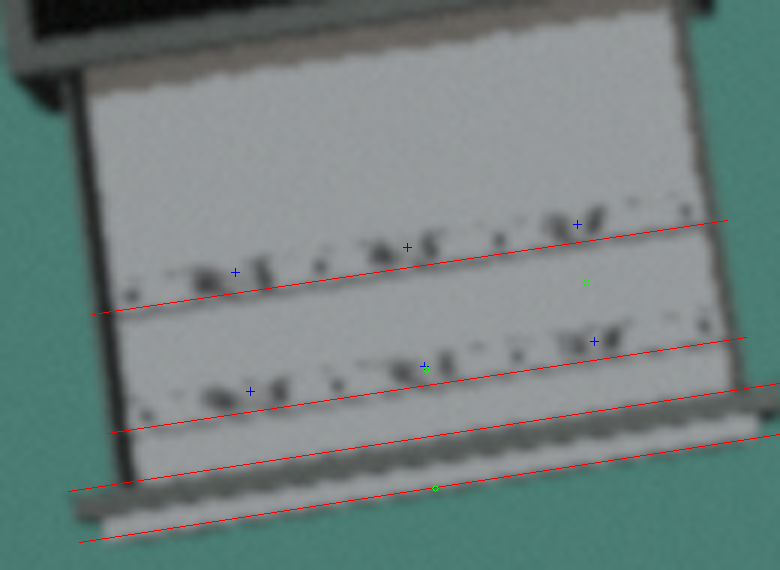

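View pics/ov_side.png

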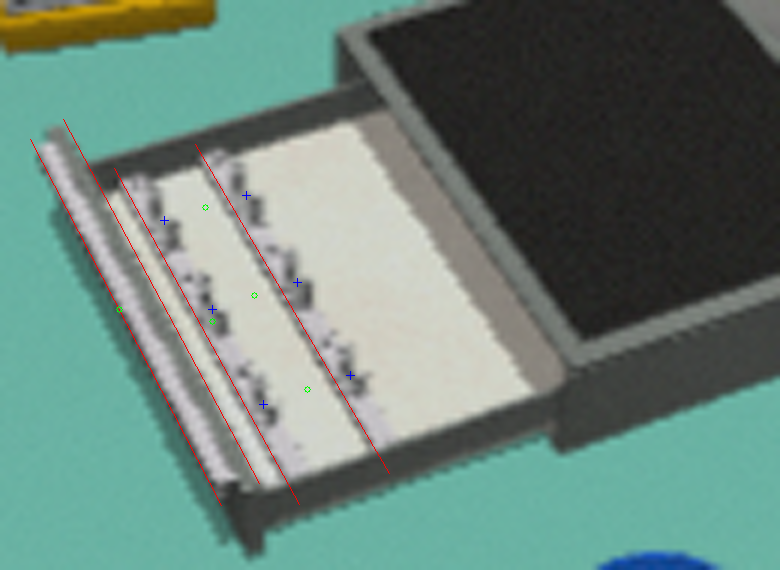

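```bash
python3 - <<'E'
from h import *
def un(l,r0,c0): return [np.array([y/6-.5+r0,x/6-.5+c0]) for x,y in l]
T=un([(249.5,395),(426,368),(593,342),(235,276),(406,250),(577,224)],140,195)
S=un([(163,222),(211,307),(263,401),(246,196),(297,280),(351,371)],130,270)
W=un([(147,415),(337,385),(516,355),(704,326),(132,295),(320,267),(500,240),(686,211)],140,195)
C=[(.092+dx,y,z) for dx in(-.03,.03) for y,z in((.085,.041),(0,.038),(-.085,.035))]
def f(p,m,dz=0):
    o=[]
    if "T" in m:o+=[proj("top",drv(p,P+np.array([0,0,dz])))[0]-q for P,q in zip(C,T)]
    if "S" in m:o+=[proj("side",drv(p,P+np.array([0,0,dz])))[0]-q for P,q in zip(C,S)]
    if "W" in m:o+=[proj("top",drv(p,(.092+dx,y,.027)))[0]-q for (dx,y),q in zip([(dx,y) for dx in(-.03,.03) for y in(p[3],.0425,-.0425,-p[3])],W)]
    return np.concatenate(o)
for dz in(0,.008):
  for m in("T","S","W","TS","TSW"):
    r=least_squares(f,[.48,.117,.17,.13],args=(m,dz)); print(dz,m,r.x, np.abs(r.fun).max()); 
    if m=="TSW":print([drv(r.x,DP[k]) for k in DP])
E
```

```text
0 T [0.4794 0.1165 0.1752 0.13  ] 0.3505546731730078
0 S [0.4802 0.1178 0.1744 0.13  ] 0.4359940648024292
0 W [0.4796 0.1161 0.1732 0.1397] 0.9595857746178922
0 TS [0.4797 0.1167 0.175  0.13  ] 0.5090816134005252
0 TSW [0.4796 0.1165 0.1739 0.1397] 1.0968548082772713
[array([0.4796, 0.1165, 0.065 ]), array([0.5555, 0.2161, 0.041 ]), array([0.5702, 0.1324, 0.038 ]), array([0.5849, 0.0487, 0.035 ]), array([0.5407, 0.1272, 0.026 ])]
0.008 T [0.4784 0.1155 0.1751 0.13  ] 0.4837231702331337
0.008 S [0.4787 0.1106 0.1735 0.13  ] 0.5524780673777059
0.008 W [0.4796 0.1161 0.1732 0.1397] 0.9595857746178922
0.008 TS [0.4786 0.1143 0.1746 0.13  ] 1.1932404005425497
0.008 TSW [0.479  0.1152 0.1737 0.1397] 1.3687382415086233
[array([0.479 , 0.1152, 0.065 ]), array([0.555 , 0.2149, 0.041 ]), array([0.5697, 0.1311, 0.038 ]), array([0.5844, 0.0474, 0.035 ]), array([0.5401, 0.126 , 0.026 ])]
```

```bash
cat >> h.py <<'E'
def go(x,y,z,th):
    """shift/roll in tool axes to TCP x,y,z with handle axis (drawer/driver x) at yaw th; gripper y = th+90deg"""
    s=arm.observe(); M=R.from_rotvec(s["ee_rot"]).as_matrix(); d=M.T@(np.array([x,y,z])-s["position"])
    yw=np.arctan2(M[1,1],M[0,1]); print("shift",d,"roll",-(((th+np.pi/2-yw)+np.pi)%(2*np.pi)-np.pi),"t",s["clock"],"F",s["force"],"pos",s["position"],"j7",s["joints"][6])
E
A='python3 -m inch'
python3 -m inch '-.0325 -.0365 .009 0 .07; -.065 -.073 .018 0 .07; -.0975 -.1095 .027 0 .07; -.13 -.146 .036 0 .07; -.1625 -.1825 .045 0 .07'
python3 -m inch '-.0325 -.0365 .009 0 .07; -.065 -.073 .018 0 .07; -.0975 -.1095 .027 0 .07; -.13 -.146 .036 0 .07; -.1625 -.1825 .045 0 .07'
python3 -m inch '-.0325 -.0365 .009 0 .07; -.065 -.073 .018 -.05 .07; -.0975 -.1095 .027 -.1 .07; -.13 -.146 .036 -.16 .07; -.1625 -.1825 .045 -.223 .07'
python3 -c "
from h import *
go(.480,-.136,.25,-.193)"
```

```text
clock: 5.1
position: [0.3277, 0.3372, 0.3596]
ee_rot: [0.648, 3.074, 0.001]
force: [1.0, -0.2, 0.6]
width: 0.761
gripper_force: 0.0
clock: 5.6
position: [0.4026, 0.1047, 0.3148]
ee_rot: [0.648, 3.073, 0.001]
force: [1.9, 0.2, -1.0]
width: 0.765
gripper_force: 0.0
clock: 6.1
position: [0.4777, -0.128, 0.2696]
ee_rot: [0.298, 3.127, 0.0]
force: [0.1, 0.5, 0.5]
width: 0.76
gripper_force: 0.0
shift [-0.0037 -0.0075  0.0196] roll 0.0030015607273479183 t 6.1 F [0.081  0.4769 0.453 ] pos [ 0.4777 -0.128   0.2696] j7 1.6797587487379095
```

```bash

python3 -m inch '-.0037 -.0075 .04 0 .07; -.0037 -.0075 .075 0 .07; -.0037 -.0075 .0875 0 .07; -.0037 -.0075 .0875 0 .07'
python3 -c "
from h import *
go(.480,-.136,.182,-.193)"
python3 -m inch '0 0 0 0 0; 0 0 0 0 0; 0 0 0 0 0; 0 0 0 0 0; 0 0 0 0 0' 45
python3 -m inch '0 0 -.03 0 0; 0 0 -.07 0 0; 0 0 -.09 0 0'
python3 -c "
from h import *
go(.570,.1325,.25,.174)"
```

```text
clock: 6.5
position: [0.4788, -0.1338, 0.181]
ee_rot: [-0.302, -3.124, -0.001]
force: [-0.2, -0.9, -0.0]
width: 0.763
gripper_force: 0.0
shift [-0.0016 -0.002  -0.001 ] roll 0.00029928371598586523 t 6.5 F [-0.2075 -0.925  -0.0427] pos [ 0.4788 -0.1338  0.181 ] j7 1.7405736839356525
clock: 7.0
position: [0.4796, -0.134, 0.1828]
ee_rot: [0.302, 3.126, 0.0]
force: [-0.2, -0.6, -0.0]
width: 0.375
gripper_force: 0.0
clock: 7.3
position: [0.4799, -0.1344, 0.2748]
ee_rot: [0.303, 3.124, -0.0]
force: [0.5, -0.2, -0.8]
width: 0.115
gripper_force: 0.0
shift [-0.0372  0.2792  0.025 ] roll -0.36713352969552204 t 7.3 F [ 0.4953 -0.1991 -0.7877] pos [ 0.4799 -0.1344  0.2748] j7 1.691058115929965
```

```bash

python3 -m inch '0 0 0 0 .05; 0 0 0 0 .05; 0 0 0 0 .05; 0 0 0 0 .05;0 0 0 0 .05'
cat >> h.py <<'E'
def sil(q,z,thr=75):
  for c in CAL:
    im=arm.get_image(c)[:,:,::-1]
    for d in arm.silhouettes(c,"driver_"+q)[:2]:
        g=d["region"]&(im.max(2)<thr)
        if g.sum()<30: continue
        X=back(c,np.argwhere(g),z)[:,:2]; m=X.mean(0); w,v=np.linalg.eigh(np.cov((X-m).T)); v=v[:,1]*np.sign(v[0,1]); t=(X-m)@v
        print(" ",c,q,round(d["conf"],2),m+v*(t.max()+t.min())/2,"len",np.ptp(t),"ang",np.arctan2(v[1],v[0]))
E
python3 -c "
from h import *
sil('medium',.0145)
cv2.imwrite('pics/a.png',cv2.resize(arm.get_image('side')[190:310,240:400,::-1],None,fx=4,fy=4))"
```

```text
clock: 7.8
position: [0.4792, -0.1341, 0.2714]
ee_rot: [-0.302, -3.125, -0.0]
force: [-0.1, 0.2, -0.5]
width: 0.501
gripper_force: 0.0
  side medium 0.71 [0.6539 0.1473] len 0.386158485855876 ang 1.4061692738094305
  side medium 0.67 [ 0.4816 -0.1383] len 0.11082778119635012 ang -0.18470646888801937
```

View pics/a.png

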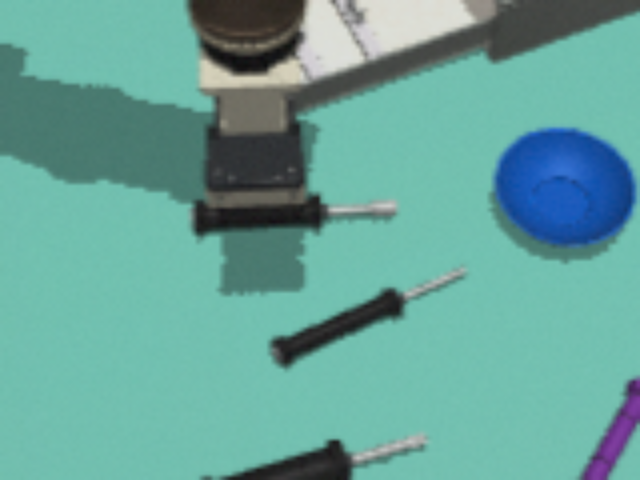

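The medium driver (crop 260,215) is undisturbed under the gripper; the fingers are slow, so I retry with more closing time.

```bash

python3 -m inch '0 -.002 .045 0 .045; 0 -.002 .085 0 .045; 0 -.002 .091 0 .045; 0 -.002 .091 0 .04; 0 -.002 .091 0 .02' 45
python3 -m inch '0 0 0 0 0; 0 0 0 0 0; 0 0 0 0 0; 0 0 0 0 0; 0 0 0 0 0' 45
python3 -c "
from h import *
go(.570,.1325,.25,.174)"
```

```text
clock: 8.55
position: [0.4794, -0.1363, 0.1821]
ee_rot: [0.303, 3.126, -0.0]
force: [0.3, 0.2, 0.8]
width: 0.392
gripper_force: 0.0
clock: 9.05
position: [0.4796, -0.1361, 0.1823]
ee_rot: [0.302, 3.125, 0.0]
force: [-1.0, 1.1, 7.4]
width: 0.25
gripper_force: 45.0
shift [-0.0374  0.281  -0.0675] roll -0.36679110758529543 t 9.05 F [-1.0393  1.133   7.4172] pos [ 0.4796 -0.1361  0.1823] j7 1.7515984190421936
```

```bash

python3 -m inch '0 0 -.05 0 0; 0 .02 -.085 0 0; -.008 .06 -.093 -.07 0; -.015 .11 -.093 -.14 0; -.022 .16 -.093 -.21 0'
python3 -m inch '-.005 .045 0 -.07 0; -.01 .09 0 -.13 0; -.015 .12 0 -.157 0; -.015 .12 0 -.157 0' 
python3 -c "
from h import *
go(.570,.1325,.25,.174);print(arm.observe()['width']*.0918)
sil('medium',.11)
p=[.4796,.1165,.174]
I=arm.get_image('top');S=arm.get_image('side')
cv2.imwrite('pics/b.png',np.hstack([cv2.resize(x,(400,400),interpolation=cv2.INTER_CUBIC) for x in (I[120:240,200:320,::-1],S[110:230,260:380,::-1])]))"
```

```text
clock: 9.55
position: [0.5314, 0.0172, 0.2756]
ee_rot: [-0.029, 3.139, 0.0]
force: [1.0, -0.6, -0.6]
width: 0.248
gripper_force: 45.0
clock: 9.95
position: [0.5438, 0.1418, 0.2746]
ee_rot: [-0.286, 3.127, 0.005]
force: [-0.1, -0.6, -0.9]
width: 0.25
gripper_force: 45.0
shift [-0.0241 -0.014   0.0246] roll 0.008381578694995007 t 9.95 F [-0.1378 -0.568  -0.9269] pos [0.5438 0.1418 0.2746] j7 1.4863930824941323
0.022991374389783947
```

View pics/b.png

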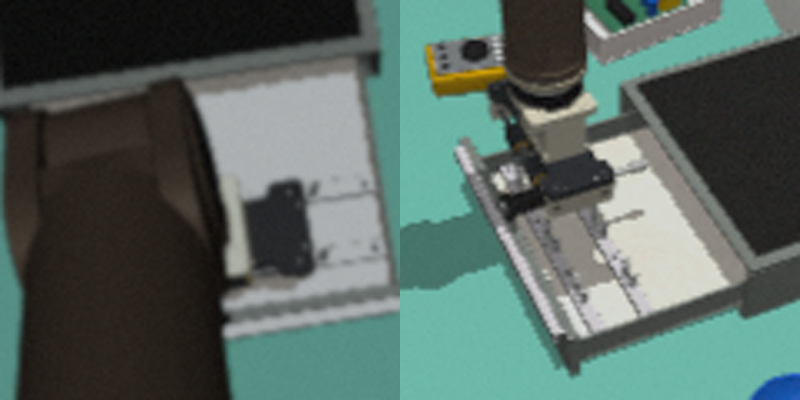

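```bash

python3 -m inch '-.012 -.007 0 0 0; -.0245 -.014 .02 .008 0; -.0245 -.014 .03 .008 0; -.0245 -.014 .03 .008 0' 60
python3 -c "
from h import *
go(.570,.1325,.205,.174)"
```

```text
clock: 10.65
position: [0.5703, 0.1254, 0.2426]
ee_rot: [0.258, -3.128, 0.001]
force: [-0.2, 0.6, -1.0]
width: 0.248
gripper_force: 60.0
shift [-0.001   0.007   0.0376] roll -0.009347765326448432 t 10.65 F [-0.2309  0.6007 -1.0138] pos [0.5703 0.1254 0.2426] j7 1.5201426678499177
```

```bash

python3 -m inch '0 .007 0 -.009 0; 0 .007 0 -.009 0; 0 .007 0 -.009 0' 60
python3 -c "
from h import *
go(.570,.1325,.205,.174)"
```

```text
clock: 10.95
position: [0.5692, 0.1342, 0.2449]
ee_rot: [-0.277, 3.129, 0.001]
force: [-0.0, -0.4, -1.2]
width: 0.25
gripper_force: 60.0
shift [-0.0004 -0.0018  0.0399] roll 0.0024262396602012792 t 10.95 F [-0.0403 -0.4041 -1.2385] pos [0.5692 0.1342 0.2449] j7 1.5152132447779463
```

```bash

python3 -m inch '0 -.001 .01 .0 0; 0 -.001 .018 0 0; 0 -.001 .025 0 0; 0 -.001 .025 0 0' 60
python3 -m inch '0 0 .006 .0 0; 0 0 .012 0 0; 0 0 .016 0 0; 0 0 .016 0 0; 0 0 .016 0 0' 60
python3 -c "
from h import *
go(.570,.1325,.205,.174)"
```

```text
clock: 11.35
position: [0.5696, 0.1324, 0.2182]
ee_rot: [0.274, -3.129, 0.0]
force: [1.6, 0.8, -3.2]
width: 0.246
gripper_force: 60.0
clock: 11.85
position: [0.5716, 0.1327, 0.2056]
ee_rot: [-0.274, 3.123, 0.002]
force: [1.2, -1.0, 20.7]
width: 0.245
gripper_force: 60.0
shift [0.0016 0.0001 0.0006] roll 0.000744723102536593 t 11.85 F [ 1.1526 -0.97   20.703 ] pos [0.5716 0.1327 0.2056] j7 1.5251581606105764
```

```bash

python3 -m inch '0 0 .003 .0 0; 0 0 .003 0 0; 0 0 0 0 0.05; 0 0 0 0 .05; 0 0 0 0 .05' 60
python3 -m inch '0 0 0 0 .05; 0 0 -.05 0 .05; 0 0 -.09 0 .05; -.03 -.03 -.1 0 .06; -.03 -.08 -.1 0 .06' 60
python3 -c "
from h import *
go(.520,-.2545,.24,.218)"
```

```text
clock: 12.35
position: [0.569, 0.1324, 0.2026]
ee_rot: [0.275, -3.128, 0.0]
force: [-0.2, -0.7, 0.2]
width: 0.455
gripper_force: 0.0
clock: 12.85
position: [0.6157, 0.0628, 0.3054]
ee_rot: [-0.286, 3.122, 0.005]
force: [1.5, -0.1, 0.3]
width: 0.636
gripper_force: 0.0
shift [ 0.1522 -0.2948  0.0637] roll -0.0353607836697325 t 12.85 F [ 1.4773 -0.1099  0.3089] pos [0.6157 0.0628 0.3054] j7 1.652279366184977
```

```bash

python3 -m inch '.022 -.043 0 0 .045; .044 -.086 .01 0 .045; .066 -.129 .02 -.02 .045; .088 -.172 .03 -.035 .045; .11 -.215 .04 -.035 .045'
python3 -m inch '.021 -.04 .01 0 .045; .042 -.08 .02 0 .045; .042 -.08 .02 0 .045; .042 -.08 .02 0 .045' 
python3 -c "
from h import *
sil('slim',.0115)
sil('medium',.038)
go(.520,-.2545,.24,.218)
I=arm.get_image('top');S=arm.get_image('side')
cv2.imwrite('pics/c.png',np.hstack([cv2.resize(x,(400,400),interpolation=cv2.INTER_CUBIC) for x in (I[130:230,210:310,::-1],S[120:220,260:360,::-1])]))"
```

```text
clock: 13.35
position: [0.541, -0.1735, 0.2623]
ee_rot: [0.331, -3.123, -0.001]
force: [0.9, -0.8, -0.1]
width: 0.495
gripper_force: 0.0
clock: 13.75
position: [0.5167, -0.2602, 0.2423]
ee_rot: [0.324, -3.123, -0.001]
force: [0.5, 0.5, -0.6]
width: 0.49
gripper_force: 0.0
  top slim 0.82 [ 0.6951 -0.4018] len 0.11400243782176103 ang 0.7596860212729861
  top slim 0.55 [ 0.5188 -0.2541] len 0.11221379566894753 ang 0.2231409910007538
  side medium 0.44 [ 0.4883 -0.2762] len 0.052220729268658214 ang 0.22104558301840802
  top medium 0.75 [0.5745 0.1335] len 0.1136068340482906 ang 0.1761088147690746
shift [-0.0026  0.0031  0.0034] roll -0.006315239939873152 t 14.15 F [ 0.5772 -0.321   0.2028] pos [ 0.5182 -0.2581  0.2434] j7 2.257973019625588
```

View pics/c.png

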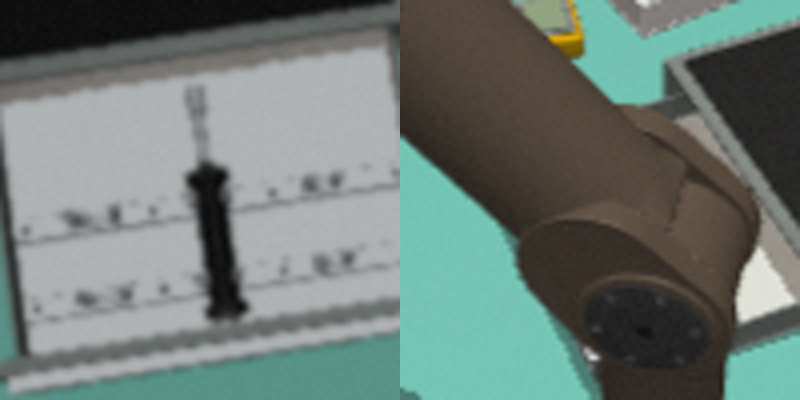

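The medium driver lies straight in the middle clips with its tip to the back (left crop, handle at 215,245). On to the slim one.

```bash

python3 -m inch '-.002 .004 .035 -.006 .045; -.002 .004 .056 -.006 .045; -.002 .004 .0605 -.006 .045; -.002 .004 .0605 -.006 .02; -.002 .004 .0605 -.006 0' 45
python3 -m inch '0 0 0 0 0; 0 0 0 0 0; 0 0 0 0 0; 0 0 0 0 0; 0 0 0 0 0' 45
python3 -c "
from h import *
go(.520,-.2545,.182,.218)"
```

```text
clock: 14.75
position: [0.5193, -0.255, 0.1837]
ee_rot: [-0.338, 3.122, -0.001]
force: [-0.6, -0.0, 0.4]
width: 0.366
gripper_force: 0.0
clock: 15.25
position: [0.5192, -0.2549, 0.1836]
ee_rot: [-0.339, 3.122, -0.001]
force: [-0.2, 0.1, 7.2]
width: 0.181
gripper_force: 45.0
shift [-0.0008  0.0002  0.0016] roll -0.0019510196613534703 t 15.25 F [-0.1882  0.1397  7.1683] pos [ 0.5192 -0.2549  0.1836] j7 2.269891754956116
```

```bash

python3 -m inch '0 0 -.05 0 0; -.01 .02 -.085 0 0; -.028 .06 -.095 .02 0; -.046 .1 -.095 .044 0; -.065 .143 -.095 .044 0'
python3 -m inch '-.013 .045 0 0 0; -.035 .09 0 0 0; -.055 .137 0 0 0; -.055 .137 0 0 0; -.055 .137 0 0 0' 60
python3 -m inch '0 0 0 0 0' 60
python3 -c "
from h import *
go(.584,.0485,.247,.174)"
```

```text
clock: 15.75
position: [0.5519, -0.1001, 0.2787]
ee_rot: [-0.266, 3.128, -0.001]
force: [1.4, -0.3, -1.6]
width: 0.181
gripper_force: 45.0
clock: 16.25
position: [0.5824, 0.0452, 0.2777]
ee_rot: [0.276, -3.129, -0.0]
force: [0.2, -1.1, -0.1]
width: 0.18
gripper_force: 60.0
clock: 16.35
position: [0.5822, 0.042, 0.2777]
ee_rot: [0.268, -3.13, 0.001]
force: [0.3, 0.2, -0.7]
width: 0.181
gripper_force: 60.0
shift [-0.0029  0.0061  0.0307] roll -0.003217787048222398 t 16.35 F [ 0.2618  0.1835 -0.7475] pos [0.5822 0.042  0.2777] j7 1.67070429495981
```

```bash

python3 -m inch '-.001 .005 .02 0 0; -.001 .005 .03 0 0; -.001 .005 .03 0 0; -.001 .005 .03 0 0; -.001 .005 .03 0 0' 60
python3 -c "
from h import *
go(.584,.0485,.207,.174)
s=arm.observe();print(s['dq'])"
```

```text
clock: 16.85
position: [0.5828, 0.0478, 0.2484]
ee_rot: [-0.268, 3.129, -0.0]
force: [0.2, -0.3, -0.3]
width: 0.18
gripper_force: 60.0
shift [-0.0013  0.0005  0.0414] roll -0.0028897869690029943 t 16.85 F [ 0.2075 -0.3495 -0.2897] pos [0.5828 0.0478 0.2484] j7 1.6682256499915684
[-0.0051 -0.0011 -0.0032 -0.0025 -0.0016 -0.0041  0.0009]
```

```bash

python3 -m inch '-.001 .001 .01 -.003 0; -.001 .001 .018 -.003 0; -.001 .001 .026 -.003 0; -.001 .001 .026 -.003 0' 60
python3 -m inch '0 0 .006 .0 0; 0 0 .012 0 0; 0 0 .017 0 0; 0 0 .018 0 0; 0 0 .018 0 0' 60
python3 -c "
from h import *
go(.584,.0485,.207,.174)"
```

```text
clock: 17.25
position: [0.5833, 0.0492, 0.2206]
ee_rot: [0.274, -3.129, 0.001]
force: [-0.0, -1.1, 0.8]
width: 0.179
gripper_force: 60.0
clock: 17.75
position: [0.5857, 0.0494, 0.2069]
ee_rot: [-0.273, 3.122, 0.0]
force: [-0.6, -1.8, 26.8]
width: 0.18
gripper_force: 60.0
shift [ 0.0018 -0.0006 -0.0001] roll 0.0003996007536026802 t 17.75 F [-0.6276 -1.8202 26.8367] pos [0.5857 0.0494 0.2069] j7 1.6785208513617575
```

```bash

python3 -m inch '0 0 0 0 0.05; 0 0 0 0 .05; 0 0 0 0 .05; 0 0 0 0 .05; 0 0 -.04 0 .05'
python3 -m inch '0 0 -.045 0 .06; .02 -.03 -.06 0 .06; .042 -.073 -.06 .03 .06; .064 -.116 -.06 .07 .06; .086 -.158 -.06 .114 .06' 45
python3 -m inch '.018 -.044 .01 0 .06; .036 -.088 .02 0 .06; .054 -.132 .03 0 .06; .072 -.176 .04 0 .06; .09 -.22 .05 0 .06'
python3 -m inch '0 0 0 0 .06; 0 0 0 0 .06'
python3 -c "
from h import *
sil('large',.0175)
sil('slim',.035)
go(.441,-.376,.24,.06)
I=arm.get_image('top');S=arm.get_image('side')
cv2.imwrite('pics/d.png',np.hstack([cv2.resize(x,(400,400),interpolation=cv2.INTER_CUBIC) for x in (I[130:230,210:310,::-1],S[120:220,260:360,::-1])]))"
```

```text
clock: 18.25
position: [0.5812, 0.0497, 0.2394]
ee_rot: [0.275, -3.12, 0.001]
force: [-0.2, -0.2, 0.0]
width: 0.533
gripper_force: 0.0
clock: 18.75
position: [0.5253, -0.1224, 0.3037]
ee_rot: [0.094, -3.14, -0.0]
force: [-0.3, -0.8, 0.2]
width: 0.649
gripper_force: 0.0
clock: 19.25
position: [0.4489, -0.3475, 0.253]
ee_rot: [0.097, -3.14, -0.001]
force: [1.4, 0.0, 1.3]
width: 0.651
gripper_force: 0.0
clock: 19.45
position: [0.4487, -0.3472, 0.253]
ee_rot: [0.091, -3.139, -0.001]
force: [0.2, 1.0, -0.1]
width: 0.653
gripper_force: 0.0
  side large 0.61 [ 0.4396 -0.3828] len 0.10914025113656889 ang -0.10216362706115871
  top large 0.54 [ 0.44   -0.3707] len 0.11675263053467319 ang 0.12439252733306183
  top slim 0.83 [ 0.689  -0.3946] len 0.11385381066787637 ang 0.7523565011280398
  top slim 0.8 [0.5861 0.0492] len 0.11329028317062831 ang 0.17529028356792412
shift [ 0.0112 -0.0301  0.0139] roll 0.002774955512561128 t 19.85 F [-0.1769 -1.1893 -0.0418] pos [ 0.4503 -0.3452  0.2539] j7 2.342171131367073
```

View pics/d.png

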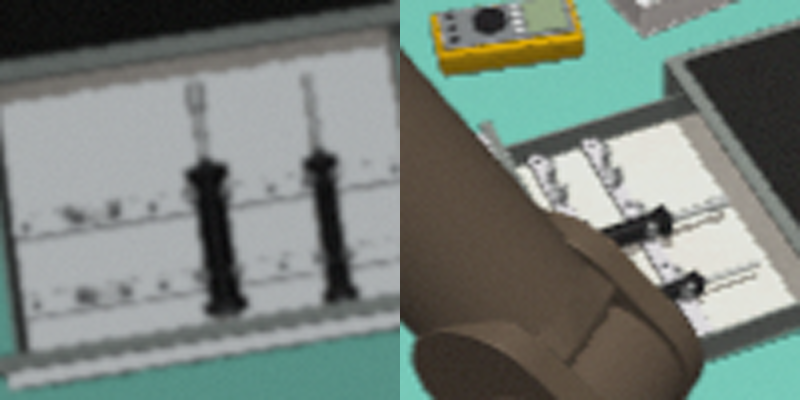

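Slim and medium both sit straight in their clips (left crop 335,240 and 215,245). Now the large one.

```bash

python3 -m inch '.005 -.015 .02 0 .06; .0105 -.03 .05 0 .06; .0105 -.03 .066 0 .06; .0105 -.03 .0715 0 .06; .0105 -.03 .0715 0 .03' 45
python3 -m inch '0 0 0 0 0; 0 0 0 0 0; 0 0 0 0 0; 0 0 0 0 0; 0 0 0 0 0' 45
python3 -c "
from h import *
go(.441,-.376,.182,.06)"
```

```text
clock: 20.45
position: [0.4412, -0.3762, 0.1817]
ee_rot: [0.097, -3.139, -0.002]
force: [0.1, -0.1, -0.9]
width: 0.602
gripper_force: 0.0
clock: 20.95
position: [0.4415, -0.3765, 0.183]
ee_rot: [-0.096, 3.139, -0.0]
force: [-0.4, 1.7, 6.1]
width: 0.318
gripper_force: 45.0
shift [0.0005 0.0006 0.001 ] roll 0.0014037617758795307 t 20.95 F [-0.3517  1.7099  6.082 ] pos [ 0.4415 -0.3765  0.183 ] j7 2.4206872875908365
```

```bash

python3 -m inch '0 0 -.05 0 0; -.005 .02 -.09 0 0; -.015 .065 -.1 0 0; -.025 .112 -.1 0 0; -.037 .16 -.1 0 0' 60
python3 -m inch '-.012 .048 0 0 0; -.024 .096 0 0 0; -.036 .144 0 0 0; -.048 .192 0 0 0; -.06 .24 0 0 0'
python3 -m inch '-.012 .048 0 -.03 0; -.024 .096 0 -.06 0; -.036 .14 0 -.09 0; -.05 .175 0 -.114 0; -.05 .182 0 -.114 0'
python3 -m inch '0 0 0 0 0; 0 0 0 0 0; 0 0 0 0 0'
python3 -c "
from h import *
go(.5545,.216,.249,.174)"
```

```text
clock: 21.45
position: [0.4681, -0.2134, 0.283]
ee_rot: [-0.094, 3.139, -0.001]
force: [1.3, 0.3, -1.2]
width: 0.313
gripper_force: 60.0
clock: 21.95
position: [0.5135, 0.0305, 0.2825]
ee_rot: [-0.096, 3.14, 0.0]
force: [1.2, -0.2, -0.9]
width: 0.313
gripper_force: 60.0
clock: 22.45
position: [0.5525, 0.2189, 0.2822]
ee_rot: [-0.285, 3.127, 0.005]
force: [-0.6, -0.0, -0.9]
width: 0.311
gripper_force: 60.0
clock: 22.75
position: [0.5523, 0.2113, 0.2823]
ee_rot: [0.271, -3.13, 0.002]
force: [-0.3, -0.3, -1.4]
width: 0.315
gripper_force: 60.0
shift [-0.003   0.0043  0.0332] roll -0.0014103120601109964 t 22.75 F [-0.312  -0.3331 -1.3735] pos [0.5523 0.2113 0.2823] j7 1.3688068974221876
```

```bash

python3 -m inch '-.003 .004 .02 0 0; -.003 .004 .033 0 0; -.003 .004 .033 0 0; -.003 .004 .033 0 0; -.003 .004 .033 0 0' 60
python3 -c "
from h import *
go(.5545,.216,.2065,.174)"
```

```text
clock: 23.25
position: [0.5547, 0.2173, 0.2498]
ee_rot: [-0.274, 3.129, -0.0]
force: [0.8, -0.0, -0.8]
width: 0.315
gripper_force: 60.0
shift [ 0.0005 -0.0012  0.0433] roll 0.0005567653413240947 t 23.25 F [ 0.8089 -0.0037 -0.7682] pos [0.5547 0.2173 0.2498] j7 1.3695620427324546
```

```bash

python3 -m inch '0 -.001 .01 0 0; 0 -.001 .019 0 0; 0 -.001 .027 0 0; 0 -.001 .027 0 0' 60
python3 -m inch '0 0 .006 .0 0; 0 0 .012 0 0; 0 0 .018 0 0; 0 0 .019 0 0; 0 0 .019 0 0' 60
python3 -c "
from h import *
go(.5545,.216,.2065,.174)"
```

```text
clock: 23.65
position: [0.555, 0.2165, 0.2212]
ee_rot: [-0.274, 3.13, -0.001]
force: [2.4, 0.8, -3.9]
width: 0.312
gripper_force: 60.0
clock: 24.15
position: [0.5575, 0.2168, 0.2067]
ee_rot: [-0.272, 3.122, 0.003]
force: [-0.2, -3.8, 29.0]
width: 0.313
gripper_force: 60.0
shift [ 0.0031 -0.0003  0.0002] roll 0.0001363130648317501 t 24.15 F [-0.2305 -3.8426 29.0365] pos [0.5575 0.2168 0.2067] j7 1.379609611422666
```

```bash

python3 -m inch '0 0 0 0 0.05; 0 0 0 0 .05; 0 0 0 0 .05; 0 0 0 0 .05; 0 0 -.04 0 .05'
python3 -m inch '0 0 -.045 0 .05; .02 -.03 -.065 0 0; .05 -.07 -.065 0 0; .08 -.11 -.065 0 0; .11 -.15 -.065 0 0'
python3 -m inch '.025 -.043 0 0 0; .05 -.086 0 0 0; .05 -.13 0 0 0; .05 -.18 0 0 0; .05 -.18 0 0 0'
python3 -c "
from h import *
sil('large',.041);sil('medium',.038);sil('slim',.035)
go(.43,.108,.236,.174)
I=arm.get_image('top');S=arm.get_image('side')
cv2.imwrite('pics/e.png',np.hstack([cv2.resize(x,(400,400),interpolation=cv2.INTER_CUBIC) for x in (I[130:230,210:310,::-1],S[130:230,270:370,::-1])]))"
```

```text
clock: 24.65
position: [0.5526, 0.2162, 0.2388]
ee_rot: [0.275, -3.12, 0.005]
force: [-0.4, 0.5, -0.5]
width: 0.544
gripper_force: 0.0
clock: 25.15
position: [0.4708, 0.0485, 0.3078]
ee_rot: [0.276, -3.128, 0.0]
force: [0.8, -0.5, 0.1]
width: 0.246
gripper_force: 0.0
clock: 25.65
position: [0.4542, -0.1424, 0.3083]
ee_rot: [0.261, -3.131, 0.004]
force: [-0.2, 0.6, 1.0]
width: 0.004
gripper_force: 0.0
  side large 0.49 [0.5905 0.2235] len 0.057361968343990766 ang 0.6122921814679515
  top large 0.95 [0.5575 0.2165] len 0.1139125439160999 ang 0.18708380193049873
  top large 0.61 [ 0.4199 -0.5075] len 0.11447475056225054 ang 0.9618499645881725
  side medium 0.5 [0.5975 0.1355] len 0.0820087710955837 ang 0.23020857683576845
  side medium 0.44 [0.6308 0.1303] len 0.38665748416966045 ang 1.4330403940310386
  top medium 0.68 [0.5794 0.1342] len 0.11573823999475685 ang 0.1709013432993001
  side slim 0.65 [0.5965 0.0495] len 0.101290984153894 ang 0.19270143196463577
  top slim 0.75 [0.5888 0.0496] len 0.11380626089162163 ang 0.16755691139098866
  top slim 0.53 [ 0.6896 -0.3937] len 0.11167151791786878 ang 0.7594846306120753
shift [-0.0183  0.2442  0.0723] roll 0.0020590014493508946 t 26.25 F [-0.6938  0.6756  0.3574] pos [ 0.4547 -0.1356  0.3083] j7 2.032503180179665
```

View pics/e.png

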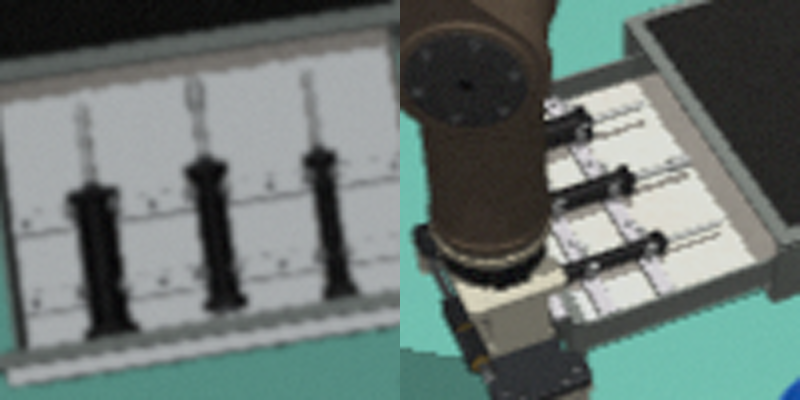

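All three lie level in their clips (left crop 105,260; 215,235; 330,225), so I push the drawer.

```bash

python3 -m inch '-.004 .049 0 0 0; -.008 .098 0 0 0; -.012 .147 0 0 0; -.015 .196 .02 0 0; -.018 .244 .03 0 0'
python3 -m inch '0 0 .02 0 0; 0 0 .042 0 0; 0 0 .042 0 0; 0 0 .042 0 0'
python3 -c "
from h import *
go(.43,.108,.236,.174)"
```

```text
clock: 26.85
position: [0.4296, 0.1068, 0.2783]
ee_rot: [-0.274, 3.129, 0.0]
force: [1.3, 0.1, -0.3]
width: 0.002
gripper_force: 0.0
clock: 27.25
position: [0.4301, 0.105, 0.2368]
ee_rot: [0.274, -3.129, 0.001]
force: [0.5, -0.5, -0.1]
width: 0.005
gripper_force: 0.0
shift [-0.0004  0.0029  0.0008] roll 0.0005981134636057206 t 27.25 F [ 0.5105 -0.4884 -0.1251] pos [0.4301 0.105  0.2368] j7 1.4713519354218714
```

```bash

python3 -m inch '-.02 .002 0 0 0; -.035 .002 0 0 0; -.05 .002 0 0 0; -.065 .002 0 0 0; -.08 .002 0 0 0'
python3 -m inch '-.02 0 0 0 0; -.04 0 0 0 0; -.06 0 0 0 0; -.08 0 0 0 0; -.1 0 0 0 0'
python3 -m inch '-.018 0 0 0 0; -.034 0 0 0 0; -.046 0 0 0 0; -.054 0 0 0 0; -.06 0 0 0 0'
python3 -c "
from h import *
go(.43,.108,.236,.174)"
```

```text
clock: 27.75
position: [0.5086, 0.1206, 0.2378]
ee_rot: [0.273, -3.129, -0.0]
force: [-3.6, 0.2, 1.8]
width: 0.005
gripper_force: 1.9
clock: 28.25
position: [0.6071, 0.138, 0.2378]
ee_rot: [0.273, -3.128, 0.0]
force: [-3.6, -0.6, 0.7]
width: 0.003
gripper_force: 2.0
clock: 28.75
position: [0.6665, 0.1486, 0.2377]
ee_rot: [-0.273, 3.129, -0.0]
force: [-3.8, -0.1, 2.5]
width: 0.003
gripper_force: 1.7
shift [0.2399 0.0011 0.0016] roll 0.00031185592927363004 t 28.75 F [-3.8344 -0.0973  2.4931] pos [0.6665 0.1486 0.2377] j7 1.538068967175826
```

```bash

python3 -m inch '-.005 0 0 0 0; -.01 0 0 0 0; -.014 0 0 0 0; -.017 0 0 0 0; -.017 0 0 0 0'
python3 -m inch '-.002 0 0 0 0; -.004 0 0 0 0; -.004 0 0 0 0'
```

```text
clock: 29.25
position: [0.6735, 0.15, 0.2355]
ee_rot: [0.272, -3.101, 0.004]
force: [-53.4, -10.0, 37.0]
width: 0.005
gripper_force: 27.4
clock: 29.55
position: [0.6748, 0.1503, 0.2354]
ee_rot: [0.271, -3.094, 0.005]
force: [-67.3, -12.8, 49.9]
width: 0.002
gripper_force: 35.3
```

```bash

python3 -m inch '.03 0 0 0 0; .06 0 0 0 0; .08 0 -.05 0 0; .09 -.05 -.05 0 0; .09 -.1 -.05 0 0'
python3 -m inch '.01 -.05 0 0 0; .02 -.1 0 0 0; .03 -.15 0 0 0; .03 -.2 0 0 0; .03 -.2 0 0 0'
python3 -c "
from h import *
I=arm.get_image('top')
for q in('drawer_pull','tool_unit'): print(q,[(back('top',d['point'],.065 if q[0]=='d' else 0)[0],round(d['conf'],2)) for d in arm.place_of('top',q)[:2]])
S=arm.get_image('side')
for q in('drawer_pull','tool_unit'): print(q,[(back('side',d['point'],.065 if q[0]=='d' else 0)[0],round(d['conf'],2)) for d in arm.place_of('side',q)[:2]])
print(arm.observe()['clock'])
cv2.imwrite('pics/f.png',np.hstack([cv2.resize(x,(400,400),interpolation=cv2.INTER_CUBIC) for x in (I[100:220,200:320,::-1],S[110:230,300:420,::-1])]))"
```

```text
clock: 30.05
position: [0.615, 0.0409, 0.2894]
ee_rot: [-0.282, 3.125, 0.002]
force: [0.6, -1.3, -0.4]
width: 0.009
gripper_force: 0.0
clock: 30.55
position: [0.6199, -0.1716, 0.2878]
ee_rot: [-0.258, 3.129, -0.01]
force: [-0.6, 0.1, -0.2]
width: 0.002
gripper_force: 0.0
drawer_pull [(array([0.6707, 0.1556, 0.065 ]), 0.78)]
tool_unit [(array([0.7037, 0.1428, 0.    ]), 0.94)]
drawer_pull [(array([0.6853, 0.1439, 0.065 ]), 0.63)]
tool_unit [(array([0.7044, 0.1464, 0.    ]), 0.91)]
30.85
```

View pics/f.png

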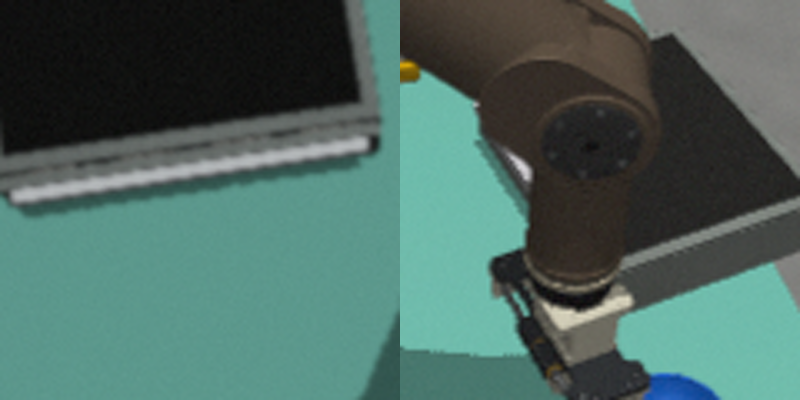

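```bash
python3 - <<'E'
from h import *
im=arm.get_image('top'); g=cv2.cvtColor(im,cv2.COLOR_RGB2GRAY)
for c in(225,260,295): print(c,g[138:166,c].tolist())
u=np.array([np.cos(.174),np.sin(.174)])
for q in(.205,.21,.215,.22):pass
for name,s,z in(("pull",0,.065),("pull top",0,.069),("front outer top",.012,.074),("front back top",.024,.074),("unit edge top",.024,.086)):
    b=np.array([.6805,.1518]); 
    # rows where the line crosses columns 225,260,295
    L=[proj('top',[*(b+u*s+np.array([-u[1],u[0]])*t),z])[0] for t in np.linspace(-.17,.17,50)]
    L=np.array(L); o=np.argsort(L[:,1]); print(name,np.interp([225,260,295],L[o,1],L[o,0]).round(1)-138)
E
```

```text
225 [16, 18, 16, 19, 38, 78, 97, 102, 102, 92, 69, 71, 96, 105, 107, 115, 155, 178, 173, 135, 89, 72, 74, 80, 95, 117, 130, 133]
260 [84, 101, 107, 105, 87, 67, 83, 102, 107, 119, 150, 173, 181, 170, 121, 75, 69, 74, 84, 110, 129, 133, 132, 133, 132, 133, 132, 132]
295 [94, 107, 107, 107, 113, 154, 178, 180, 160, 113, 76, 72, 74, 86, 113, 129, 133, 132, 132, 133, 131, 131, 133, 133, 134, 133, 132, 131]
pull [19.2 13.9  8.6]
pull top [18.9 13.6  8.3]
front outer top [14.4  9.1  3.8]
front back top [10.3  5.  -0.2]
unit edge top [ 9.1  3.9 -1.3]
```

```bash
python3 -c "
from cell import arm
print(arm.observe()['force'],arm.sign_off())"
```

```text
the job is handed in; nothing more can be done
[ 0.49631529  0.32066036 -0.18931849] None
```

I clipped all three drivers into their own pairs, shafts towards the back, pushed the drawer fully shut (picture edges match the shut geometry) and handed in at about 31 s; the dish, meter and look-alikes were left alone.

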